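# Find the tin with the scale weights by hefting

### The arm

A 6-joint arm with a two-finger parallel gripper is mounted at the origin on a cart in front of the work surface, level with it; the furniture and walls round the work are solid. World frame = base frame: x ahead of the robot, y to its left, z up, the work surface at z = 0. Lengths are in m, angles in degrees, forces in N, time in s.
With the tool pointing down it reaches from about 0.35 to 0.875 m from the base axis. Payload 4.2 kg.
Tool frame: the origin (TCP) lies at the very end of the fingers, on their centre line; the grasp point (between the pads) lies 19 mm behind it; z points along the fingers, y is the line along which they close (so a half turn about z gives the same grasp; the last joint's range is limited). The gripper opens to 87 mm and grips with 3 to 60 N. Pads are 19 mm wide; open, the fingers measure 117 mm over their backs; the gripper's body (75 mm by 190 mm) begins 51 mm behind the grasp point.
Start: joints at [-60.585, 22.042, 0.453, 0, -68.411, -14.817], TCP at [0.158, -0.605, 0.223] pointing down, gripper open.
Joint ranges: [-179.83, 179.83], [-69.29, 118.12], [-61.27, 80.66], [-181.25, 117.63], [-171.15, -9.14], [-177.46, 177.46]. Speed limits (degrees/s): [159.86, 159.86, 180, 180, 180, 180].

### API

Orientations are given as a 3x3 rotation matrix whose columns are the frame's x, y, z axes.
In Python, from station import * gives the robot as it stands.
- The arm moves only by the shell command python3 -m pendant 'ROWS'. ROWS is JSON, a list of rows, each an object of numbers: "x", "y", "z": the shift along the world's x, y, z normalised to -1 to 1, where 1 is 250 mm; "rx", "ry", "rz": the turn, a rotation vector about the world's x, y, z normalised to -1 to 1, where 1 is 180 degrees; "claw": the opening, from 0 (shut) to 1 (fully open). A call has exactly 8 rows; each row is the pose to reach, as a shift and turn from the pose commanded when the call began, turning the shorter way round; what a row does not reach only later rows make up. A row lasts 1/8 s, in which the tool goes at most 62.5 mm and 10.7 degrees, less where a joint would pass 70% of its speed; a pose out of reach is approached as far as the arm can. A call with a number of a shift or a turn outside -1 to 1 is refused whole. A call with a gripper value outside its range is refused whole. The fingers move at their own pace and stop on an object; the grip force is fixed at half the most. Time passes only in rows, so rows that repeat a pose let the fingers close, or fill a call up. It gives the time, the measured TCP pose, the force, the opening and the grip force at its end, in the units of the state.
- sense(): the state, without advancing time (a new reading comes with each control period).
- capture(name): name is "scene" or "top" or "wrist"; returns a dict with "color" (384x512x3 uint8, red, green, blue), "mtx" (3x3 intrinsics, pixels), "world_to_cam" (4x4, takes a point from world to camera coordinates). Camera axes: x right, y up, looking along -z (the intrinsics and any distortion apply to the point x, -y, -z); pixel columns grow to the right and rows downward; lengths in m; the calibration is good to about 2 mm. A picture is of the moment at which its call begins. There is no depth.
- finish_job(): hands the job in; it is judged then, once.
Trained networks look in a picture, given as the dict that the camera call returned (one of the last four; its "shot" number tells which), for a name from the list of things; names that differ only in an ending like _2 or _b are one class to them, and where a whole thing is asked for, a point or a joint stands for the part that bears it (a point fixed in the world has none). Each returns a list of dicts, best first, with "conf" (0 to 1); they miss things now and then, are a little off and sometimes report something else, mostly with a low value. They report only what shows in the picture. A call takes as long as a camera call. They do not tell look-alikes from the thing itself.
- search_frame(picture, label): "centre" ([column, row] in pixels, amid what is visible of it).
- regions_of(picture, label): "region" (384x512 bool, what is visible of it) and "centre" ([column, row] in pixels, amid what is visible of it).
The state is a dict: "time_s": time; "joints": joint angles; "joint_velocities": joint speeds; "effort": joint torques, N m; "tcp_pos": TCP position; "ee_rot": TCP orientation; "wrist_force": force on the tool from outside, world axes, zero at the start; "moment": the same for the moment, N m; "gripper_width": opening from 0.0 (shut) to 1.0 (fully open); "gripper_force": force on a finger pad.
Only numpy, scipy, OpenCV 4.12 (cv2) and the standard library are available. Lean on these libraries where they do the work, as an engineer would, in place of code of your own. Each camera call takes 0.05 s, during which the arm holds its last target. There are 200 camera calls.

### The job

The brass scale weights are hidden in one of the three identical closed tins on the worktop, which makes it clearly the heaviest. Find it by hefting them, pinching the thin walls only gently because they dent, and stand each lighter one back upright where it was; leave the jars and the timer alone. Finish while still holding the heaviest tin up in the gripper, upright and at least a hand's breadth (10 cm) clear above the open stretch of worktop where the tins stood: do not put it down again.

Things in the scene. Friction and masses are not known exactly. Their poses are not given: they have to be found in the camera images.
- tin_a: one of three identical closed food tins, upright cylinder 57 mm across and 72 mm tall, cream and red label, silver top; lid does not come off. Origin: centre of its underside, z up along its axis. Contents hidden: two tins weigh 0.15 to 0.26 kg, one weighs 0.50 to 0.66 kg, and neither looks nor name tell which. The thin sheet dents if pinched with more than 30 N a finger (60 N over both); 10 to 15 N a finger carries it safely
- tin_b: one of three identical closed food tins, upright cylinder 57 mm across and 72 mm tall, cream and red label, silver top; lid does not come off. Origin: centre of its underside, z up along its axis. Contents hidden: two tins weigh 0.15 to 0.26 kg, one weighs 0.50 to 0.66 kg, and neither looks nor name tell which. The thin sheet dents if pinched with more than 30 N a finger (60 N over both); 10 to 15 N a finger carries it safely
- tin_c: one of three identical closed food tins, upright cylinder 57 mm across and 72 mm tall, cream and red label, silver top; lid does not come off. Origin: centre of its underside, z up along its axis. Contents hidden: two tins weigh 0.15 to 0.26 kg, one weighs 0.50 to 0.66 kg, and neither looks nor name tell which. The thin sheet dents if pinched with more than 30 N a finger (60 N over both); 10 to 15 N a finger carries it safely
- honey_jar: bystander: glass honey jar with a red lid, 65 mm across and 100 mm tall, loose, behind the tins; origin at the centre of its underside, z up
- kitchen_timer: bystander: round clockwork timer with a black dial, 68 mm across and 46 mm tall, loose, behind the tins; origin at the centre of its underside, z up
- spice_jar: bystander: small spice jar with a black cap, 41 mm across and 105 mm tall, loose, behind the tins; origin at the centre of its underside, z up
Things that resemble listed ones, but are neither listed nor needed, are in the scene too. What is shaped like the tin_c but blue or orange is not meant.

How it is judged (in metres and radians):
At the end, for the whole second after the job is handed in: one tin is held still in the fingers, over 9 cm up, within 20 deg of upright, above the open worktop, touching nothing listed; the other two stand upright, let go, within 4 cm of where they stood, and are the light ones: each presses the worktop with under 3.7 N (the heavy one: 5 N or more) (((height (world z) of tin_a above 0.09 m and angle between tin_a's own z axis and vertical below 0.35 rad and linear speed of tin_a below 0.03 m/s and contact force between tin_a and the fingers above 1 N and height (world z) of each of tin_b, tin_c below 0.006 m and angle between each of tin_b, tin_c's own z axis and vertical below 0.1 rad and distance of each of tin_b, tin_c from where it was at the start of the episode below 0.04 m and contact force between each of tin_b, tin_c and the fingers below 0.1 N and contact force between each of tin_b, tin_c and tin_a below 0.1 N and contact force between each of tin_b, tin_c and anything else below 3.7 N and contact force between tin_a and honey_jar below 0.1 N and contact force between tin_a and kitchen_timer below 0.1 N and contact force between tin_a and spice_jar below 0.1 N and world x of tin_a below 0.72 m and world y of tin_a between -0.42 and 0.3 m) or (height (world z) of tin_b above 0.09 m and angle between tin_b's own z axis and vertical below 0.35 rad and linear speed of tin_b below 0.03 m/s and contact force between tin_b and the fingers above 1 N and height (world z) of each of tin_a, tin_c below 0.006 m and angle between each of tin_a, tin_c's own z axis and vertical below 0.1 rad and distance of each of tin_a, tin_c from where it was at the start of the episode below 0.04 m and contact force between each of tin_a, tin_c and the fingers below 0.1 N and contact force between each of tin_a, tin_c and tin_b below 0.1 N and contact force between each of tin_a, tin_c and anything else below 3.7 N and contact force between tin_b and honey_jar below 0.1 N and contact force between tin_b and kitchen_timer below 0.1 N and contact force between tin_b and spice_jar below 0.1 N and world x of tin_b below 0.72 m and world y of tin_b between -0.42 and 0.3 m) or (height (world z) of tin_c above 0.09 m and angle between tin_c's own z axis and vertical below 0.35 rad and linear speed of tin_c below 0.03 m/s and contact force between tin_c and the fingers above 1 N and height (world z) of each of tin_a, tin_b below 0.006 m and angle between each of tin_a, tin_b's own z axis and vertical below 0.1 rad and distance of each of tin_a, tin_b from where it was at the start of the episode below 0.04 m and contact force between each of tin_a, tin_b and the fingers below 0.1 N and contact force between each of tin_a, tin_b and tin_c below 0.1 N and contact force between each of tin_a, tin_b and anything else below 3.7 N and contact force between tin_c and honey_jar below 0.1 N and contact force between tin_c and kitchen_timer below 0.1 N and contact force between tin_c and spice_jar below 0.1 N and world x of tin_c below 0.72 m and world y of tin_c between -0.42 and 0.3 m))); the arm keeps its last pose, push and grip.
It fails at once if a tin is pinched with more than 30 N a finger (60 N summed over both) (contact force between any of tin_a, tin_b, tin_c and the fingers above 60 N).
It fails at once if a tin is knocked over (angle between any of tin_a, tin_b, tin_c's own z axis and vertical above 0.8 rad).
It fails at once if a jar or the timer is moved more than 2 cm or tipped (distance of any of honey_jar, kitchen_timer, spice_jar from where it was at the start of the episode above 0.02 m or angle between any of honey_jar, kitchen_timer, spice_jar's own z axis and vertical above 0.3 rad).
It also fails if it takes over 72 s, if anything falls off the work surface, if the arm or the gripper's body presses on something with over 40 N, if the wrist force passes 120 N, or if a joint passes its speed limit or range.

## Working session

There is one attempt and no reset: what is moved stays moved. The work goes in short steps, Python scripts to look and compute and a shell command to move; the robot and the scene stay as the last step left them, time stands still between calls to the robot, and variables do not carry over. Pictures are saved under pics/ and viewed, at most 10 in all, crops included, and the job is handed in when it is done.

```bash
mkdir -p pics
cat > h.py <<'E'
from station import *
import numpy as np, cv2
def proj(p,P):
    c=p["world_to_cam"]@np.append(P,1); v=np.array([c[0],-c[1],-c[2]]); q=p["mtx"]@v; return q[:2]/q[2]
def back(p,uv,z):
    d=np.linalg.inv(p["mtx"])@np.array([uv[0],uv[1],1.]); d=np.array([d[0],-d[1],-d[2]])
    R=p["world_to_cam"][:3,:3]; t=p["world_to_cam"][:3,3]; o=-R.T@t; d=R.T@d
    return o+d*(z-o[2])/d[2]
E
python3 - <<'E'
from h import *
s=sense(); print(s["time_s"],s["tcp_pos"],s["ee_rot"],s["wrist_force"],s["gripper_force"],s["gripper_width"])
ims=[]
for n in ("top","scene"):
    p=capture(n); ims.append(p["color"])
    for l,h in (("tin_a",.036),("honey_jar",.05),("kitchen_timer",.023),("spice_jar",.05)):
        for r in regions_of(p,l):
            m=r["region"]; ys,xs=np.nonzero(m)
            print(n,l,round(r["conf"],2),np.round(r["centre"]),(xs.min(),xs.max(),ys.min(),ys.max()),np.round(back(p,r["centre"],h),3), np.median(p["color"][m],axis=0))
for n,i in zip(("top","scene"),ims): cv2.imwrite(f"pics/{n}0.png",i[:,:,::-1])
E
```

```text
0.0 [ 0.15741614 -0.60422869  0.22144645] [[-9.67750650e-01 -2.51909220e-01 -6.50911702e-04]
 [-2.51910042e-01  9.67748370e-01  2.10333436e-03]
 [ 1.00069420e-04  2.19947438e-03 -9.99997576e-01]] [ 0.4497186  -0.06178257  0.08714048] 0.0 0.9976401078211641
top tin_a 0.88 [224. 186.] (np.int64(207), np.int64(235), np.int64(170), np.int64(198)) [0.564 0.025 0.036] [249.  165.5  74. ]
top tin_a 0.83 [269. 226.] (np.int64(254), np.int64(283), np.int64(211), np.int64(238)) [ 0.478 -0.067  0.036] [245. 245. 243.]
top tin_a 0.79 [290. 175.] (np.int64(276), np.int64(306), np.int64(160), np.int64(191)) [ 0.584 -0.113  0.036] [ 63. 113. 229.]
top tin_a 0.74 [336. 244.] (np.int64(320), np.int64(352), np.int64(230), np.int64(258)) [ 0.436 -0.207  0.036] [240. 240. 237.]
top tin_a 0.73 [190. 243.] (np.int64(175), np.int64(205), np.int64(230), np.int64(258)) [0.446 0.097 0.036] [242. 242. 239.]
top honey_jar 0.82 [354. 126.] (np.int64(335), np.int64(375), np.int64(108), np.int64(145)) [ 0.682 -0.251  0.05 ] [211.  90.  83.]
top kitchen_timer 0.56 [162. 139.] (np.int64(144), np.int64(176), np.int64
[... 532 characters left out ...]
.483 -0.067  0.036] [170. 167. 154.]
scene tin_a 0.58 [333. 187.] (np.int64(321), np.int64(344), np.int64(172), np.int64(204)) [ 0.443 -0.211  0.036] [162. 160. 143.]
scene honey_jar 0.69 [172. 223.] (np.int64(162), np.int64(189), np.int64(210), np.int64(235)) [0.633 0.193 0.05 ] [105. 114. 112.]
scene honey_jar 0.56 [275. 152.] (np.int64(264), np.int64(284), np.int64(138), np.int64(171)) [ 0.695 -0.277  0.05 ] [173. 146. 109.]
scene kitchen_timer 0.55 [173. 223.] (np.int64(162), np.int64(189), np.int64(211), np.int64(234)) [0.666 0.169 0.023] [ 87.  96. 101.]
scene spice_jar 0.66 [227. 176.] (np.int64(223), np.int64(238), np.int64(160), np.int64(197)) [ 0.699 -0.062  0.05 ] [124. 118. 113.]
```

View pics/top0.png

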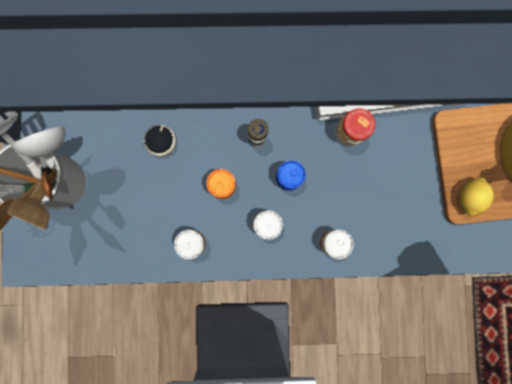

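View pics/scene0.png

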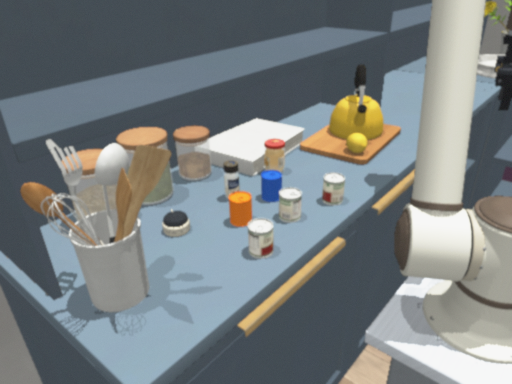

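The top view shows the white-lidded cream tins at (189,244), (268,225) and (338,244). The orange one at (220,184) and the blue one at (290,175) are decoys. The honey jar is at (356,126), the spice jar at (259,131) and the timer at (160,140), all further back. The scene view agrees. Next I'll refine the lid centres.

Run:
```python
from h import *
p=capture("top"); c=p["color"].astype(int)
m=((c.min(2)>190)&(c.max(2)-c.min(2)<25)).astype(np.uint8)
n,l,st,ce=cv2.connectedComponentsWithStats(m)
t=sense()["tcp_pos"]
for i in range(1,n):
    if st[i,4]>150:
        a=back(p,ce[i],.072); r=back(p,ce[i]+[1,0],.072)
        print(ce[i],st[i],np.round(a,4),"diam",abs(r[1]-a[1])*st[i,2],"shift",np.round((a-t)[:2]/.25,3))
```

```text
[343.9330855  108.64684015] [320 106  65   9 269] [ 0.7141 -0.2254  0.072 ] diam 0.13396079455451015 shift [2.226 1.518]
[ 34.49360614 139.5140665 ] [ 15 130  38  19 391] [0.6624 0.4006 0.072 ] diam 0.07525655869287973 shift [2.019 4.022]
[267.70408163 224.54761905] [254 211  28  28 588] [ 0.481  -0.0629  0.072 ] diam 0.05620463738592618 shift [1.294 2.168]
[188.30909091 244.31570248] [175 231  28  28 605] [0.4456 0.0964 0.072 ] diam 0.05554227646936427 shift [1.152 2.805]
[338.07772021 243.75647668] [325 230  27  28 579] [ 0.4391 -0.2033  0.072 ] diam 0.05446968503121058 shift [1.126 1.606]
```

```bash
python3 -m pendant '[{"x":0.15,"y":0.15,"rz":-0.02,"claw":1},{"x":0.3,"y":0.3,"rz":-0.04,"claw":1},{"x":0.45,"y":0.45,"rz":-0.06,"claw":1},{"x":0.6,"y":0.6,"rz":-0.081,"claw":1},{"x":0.75,"y":0.75,"rz":-0.081,"claw":1},{"x":0.9,"y":0.9,"rz":-0.081,"claw":1},{"x":1,"y":1,"rz":-0.081,"claw":1},{"x":1,"y":1,"rz":-0.081,"claw":1}]'
python3 -m pendant '[{"x":0.06,"y":0.15,"claw":1},{"x":0.12,"y":0.3,"claw":1},{"x":0.124,"y":0.45,"claw":1},{"x":0.124,"y":0.604,"claw":1},{"x":0.124,"y":0.604,"z":-0.1,"claw":1},{"x":0.124,"y":0.604,"z":-0.2,"claw":1},{"x":0.124,"y":0.604,"z":-0.28,"claw":1},{"x":0.124,"y":0.604,"z":-0.28,"claw":1}]'
python3 - <<'E'
from h import *
p=capture("wrist"); s=sense(); print(s["tcp_pos"],s["ee_rot"],s["wrist_force"])
print(proj(p,[.439,-.2035,.072]),proj(p,s["tcp_pos"]))
cv2.imwrite("pics/w1.png",p["color"][:,:,::-1])
for r in regions_of(p,"tin_a"): print(r["conf"],r["centre"],back(p,r["centre"],.072))
E
```

```text
[ 0.15753726 -0.60478457  0.22257185] [[-9.67720662e-01 -2.52025236e-01  1.28526449e-05]
 [-2.52025237e-01  9.67720662e-01 -2.78390098e-05]
 [-5.42163704e-06 -3.01795759e-05 -1.00000000e+00]] [-0.17576278 -0.59828436 -0.25514024]
[473.48487473 427.39192312] [258.6749306  248.46545907]$[0]: bad value
$[0]: bad value
```

View pics/w1.png

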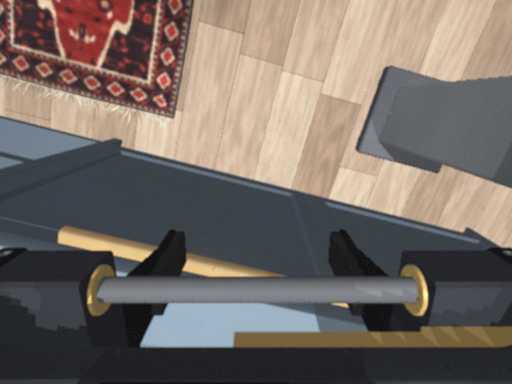

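The rows were refused, so the arm hasn't moved, and the wrist view shows only the floor and the worktop edge. I'll resend with every key given.

```bash
python3 -m pendant '[{"x":0.15,"y":0.15,"z":0,"rx":0,"ry":0,"rz":-0.02,"claw":1},{"x":0.3,"y":0.3,"z":0,"rx":0,"ry":0,"rz":-0.04,"claw":1},{"x":0.45,"y":0.45,"z":0,"rx":0,"ry":0,"rz":-0.06,"claw":1},{"x":0.6,"y":0.6,"z":0,"rx":0,"ry":0,"rz":-0.081,"claw":1},{"x":0.75,"y":0.75,"z":0,"rx":0,"ry":0,"rz":-0.081,"claw":1},{"x":0.9,"y":0.9,"z":0,"rx":0,"ry":0,"rz":-0.081,"claw":1},{"x":1,"y":1,"z":0,"rx":0,"ry":0,"rz":-0.081,"claw":1},{"x":1,"y":1,"z":0,"rx":0,"ry":0,"rz":-0.081,"claw":1}]'
```

```text
time_s: 1.65
tcp_pos: [0.4091, -0.3533, 0.2227]
ee_rot: [[-1.0, -0.004, 0.001], [-0.004, 1.0, -0.0], [-0.001, -0.0, -1.0]]
wrist_force: [0.0, 0.6, -0.1]
gripper_width: 0.998
gripper_force: 0.0
```

Next, move above the right tin at (0.439, -0.204) and check from the wrist camera.

```bash
python3 -m pendant '[{"x":0.06,"y":0.15,"z":0,"rx":0,"ry":0,"rz":0,"claw":1},{"x":0.12,"y":0.3,"z":0,"rx":0,"ry":0,"rz":0,"claw":1},{"x":0.124,"y":0.45,"z":0,"rx":0,"ry":0,"rz":0,"claw":1},{"x":0.124,"y":0.604,"z":0,"rx":0,"ry":0,"rz":0,"claw":1},{"x":0.124,"y":0.604,"z":-0.1,"rx":0,"ry":0,"rz":0,"claw":1},{"x":0.124,"y":0.604,"z":-0.2,"rx":0,"ry":0,"rz":0,"claw":1},{"x":0.124,"y":0.604,"z":-0.28,"rx":0,"ry":0,"rz":0,"claw":1},{"x":0.124,"y":0.604,"z":-0.28,"rx":0,"ry":0,"rz":0,"claw":1}]'
python3 - <<'E'
from h import *
p=capture("wrist"); s=sense(); print(s["tcp_pos"],s["wrist_force"])
print(proj(p,[.439,-.2035,.072]),proj(p,s["tcp_pos"]))
cv2.imwrite("pics/w2.png",p["color"][:,:,::-1])
for r in regions_of(p,"tin_a"): print(r["conf"],r["centre"],back(p,r["centre"],.072))
E
```

```text
time_s: 2.65
tcp_pos: [0.4371, -0.2043, 0.1514]
ee_rot: [[-1.0, 0.001, -0.004], [0.001, 1.0, 0.0], [0.004, 0.0, -1.0]]
wrist_force: [0.2, 0.2, 0.4]
gripper_width: 1.0
gripper_force: 0.0
[ 0.43814709 -0.20448594  0.1525555 ] [ 0.90532504 -0.21645369  0.22910273]
[259.14058574 206.15749162] [258.50321303 250.50917602]
0.6 [393.3, 229.1] [ 0.46049816 -0.08546681  0.072     ]
0.58 [256.5, 195.0] [ 0.42895964 -0.20575541  0.072     ]
0.57 [336.3, 317.4] [ 0.55426441 -0.12804288  0.072     ]
```

View pics/w2.png

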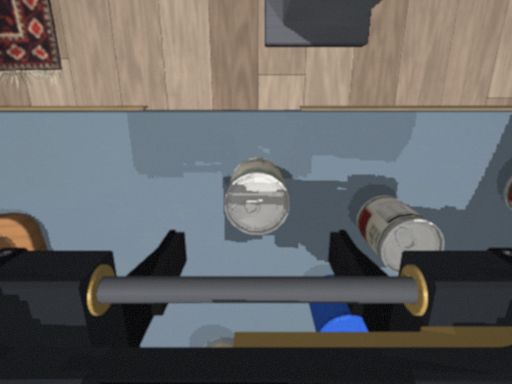

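The lid's centre is at about (257,203), against a prediction of (259,206), so the alignment is within 2 mm. The fingers straddle the tin. I'll descend, then close gradually.

```bash
python3 -m pendant '[{"x":0,"y":0,"z":-0.1,"rx":0,"ry":0,"rz":0,"claw":1},{"x":0,"y":0,"z":-0.2,"rx":0,"ry":0,"rz":0,"claw":1},{"x":0,"y":0,"z":-0.3,"rx":0,"ry":0,"rz":0,"claw":1},{"x":0,"y":0,"z":-0.4,"rx":0,"ry":0,"rz":0,"claw":1},{"x":0,"y":0,"z":-0.48,"rx":0,"ry":0,"rz":0,"claw":0.9},{"x":0,"y":0,"z":-0.51,"rx":0,"ry":0,"rz":0,"claw":0.8},{"x":0,"y":0,"z":-0.51,"rx":0,"ry":0,"rz":0,"claw":0.72},{"x":0,"y":0,"z":-0.51,"rx":0,"ry":0,"rz":0,"claw":0.7}]'
python3 -m pendant '[{"x":0,"y":0,"z":0,"rx":0,"ry":0,"rz":0,"claw":0.69},{"x":0,"y":0,"z":0,"rx":0,"ry":0,"rz":0,"claw":0.68},{"x":0,"y":0,"z":0,"rx":0,"ry":0,"rz":0,"claw":0.67},{"x":0,"y":0,"z":0,"rx":0,"ry":0,"rz":0,"claw":0.665},{"x":0,"y":0,"z":0,"rx":0,"ry":0,"rz":0,"claw":0.66},{"x":0,"y":0,"z":0,"rx":0,"ry":0,"rz":0,"claw":0.655},{"x":0,"y":0,"z":0,"rx":0,"ry":0,"rz":0,"claw":0.65},{"x":0,"y":0,"z":0,"rx":0,"ry":0,"rz":0,"claw":0.65}]'
```

```text
time_s: 3.75
tcp_pos: [0.4395, -0.204, 0.0261]
ee_rot: [[-1.0, -0.001, 0.002], [-0.001, 1.0, -0.0], [-0.002, -0.0, -1.0]]
wrist_force: [-0.8, 0.3, -0.0]
gripper_width: 0.726
gripper_force: 0.0
time_s: 4.75
tcp_pos: [0.4388, -0.204, 0.0253]
ee_rot: [[-1.0, -0.001, 0.001], [-0.001, 1.0, -0.0], [-0.001, -0.0, -1.0]]
wrist_force: [-0.4, -4.8, 3.0]
gripper_width: 0.651
gripper_force: 17.5
```

17.5 N a finger is a gentle grip. Next, lift 5 cm and weigh.

```bash
python3 -m pendant '[{"x":0,"y":0,"z":0.03,"rx":0,"ry":0,"rz":0,"claw":0.65},{"x":0,"y":0,"z":0.08,"rx":0,"ry":0,"rz":0,"claw":0.65},{"x":0,"y":0,"z":0.14,"rx":0,"ry":0,"rz":0,"claw":0.65},{"x":0,"y":0,"z":0.18,"rx":0,"ry":0,"rz":0,"claw":0.65},{"x":0,"y":0,"z":0.2,"rx":0,"ry":0,"rz":0,"claw":0.65},{"x":0,"y":0,"z":0.2,"rx":0,"ry":0,"rz":0,"claw":0.65},{"x":0,"y":0,"z":0.2,"rx":0,"ry":0,"rz":0,"claw":0.65},{"x":0,"y":0,"z":0.2,"rx":0,"ry":0,"rz":0,"claw":0.65}]'
python3 - <<'E'
from h import *
for i in range(4): capture("top"); s=sense(); print(np.round(s["wrist_force"],2),s["gripper_force"],s["gripper_width"],s["tcp_pos"][2])
p=capture("wrist");cv2.imwrite("pics/w3.png",p["color"][:,:,::-1])
E
```

```text
time_s: 5.75
tcp_pos: [0.4382, -0.2037, 0.0746]
ee_rot: [[-1.0, -0.0, -0.001], [-0.0, 1.0, 0.0], [0.001, 0.0, -1.0]]
wrist_force: [-0.5, 0.4, -7.1]
gripper_width: 0.652
gripper_force: 17.6
[ 0.51  1.22 -6.43] 17.60520748794079 0.6562032966911182 0.07463038811931035
[ 0.43  0.25 -6.34] 17.60508636245504 0.6550195188530958 0.07470810130372395
[ 0.22 -0.05 -6.19] 17.605143554974347 0.6523484700279653 0.07478100746472253
[ 0.47 -0.87 -6.87] 17.60546729899943 0.6554798025994332 0.07483916078322064
```

View pics/w3.png

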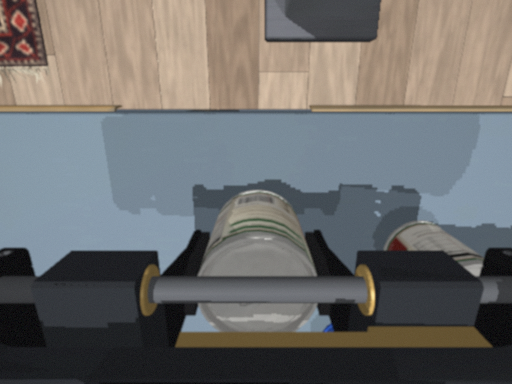

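The wrist shows the tin between the pads, squarely held. It weighs about 6.5 N (0.66 kg), while a light tin weighs at most 2.6 N, so this is the heavy one and the other two can stay untouched. Now raise it well clear.

```bash
python3 -m pendant '[{"x":0,"y":0,"z":0.06,"rx":0,"ry":0,"rz":0,"claw":0.65},{"x":0,"y":0,"z":0.14,"rx":0,"ry":0,"rz":0,"claw":0.65},{"x":0,"y":0,"z":0.22,"rx":0,"ry":0,"rz":0,"claw":0.65},{"x":0,"y":0,"z":0.3,"rx":0,"ry":0,"rz":0,"claw":0.65},{"x":0,"y":0,"z":0.36,"rx":0,"ry":0,"rz":0,"claw":0.65},{"x":0,"y":0,"z":0.38,"rx":0,"ry":0,"rz":0,"claw":0.65},{"x":0,"y":0,"z":0.38,"rx":0,"ry":0,"rz":0,"claw":0.65},{"x":0,"y":0,"z":0.38,"rx":0,"ry":0,"rz":0,"claw":0.65}]'
python3 -m pendant '[{"x":0,"y":0,"z":0,"rx":0,"ry":0,"rz":0,"claw":0.65},{"x":0,"y":0,"z":0,"rx":0,"ry":0,"rz":0,"claw":0.65},{"x":0,"y":0,"z":0,"rx":0,"ry":0,"rz":0,"claw":0.65},{"x":0,"y":0,"z":0,"rx":0,"ry":0,"rz":0,"claw":0.65},{"x":0,"y":0,"z":0,"rx":0,"ry":0,"rz":0,"claw":0.65},{"x":0,"y":0,"z":0,"rx":0,"ry":0,"rz":0,"claw":0.65},{"x":0,"y":0,"z":0,"rx":0,"ry":0,"rz":0,"claw":0.65},{"x":0,"y":0,"z":0,"rx":0,"ry":0,"rz":0,"claw":0.65}]'
python3 - <<'E'
from h import *
p=capture("scene");a=p["color"][120:300,200:400,::-1];w=capture("wrist")["color"][...,::-1]
cv2.imwrite("pics/f.png",np.hstack([cv2.resize(a,(400,360)),cv2.resize(w,(400,360))]))
E
```

```text
time_s: 7.0
tcp_pos: [0.4379, -0.2036, 0.1692]
ee_rot: [[-1.0, -0.0, -0.002], [-0.0, 1.0, 0.001], [0.002, 0.001, -1.0]]
wrist_force: [-0.6, 0.5, -7.2]
gripper_width: 0.655
gripper_force: 17.6
time_s: 8.0
tcp_pos: [0.4385, -0.2038, 0.1701]
ee_rot: [[-1.0, -0.0, 0.0], [-0.0, 1.0, 0.0], [-0.0, 0.0, -1.0]]
wrist_force: [-0.8, 0.4, -7.3]
gripper_width: 0.651
gripper_force: 17.6
```

View pics/f.png

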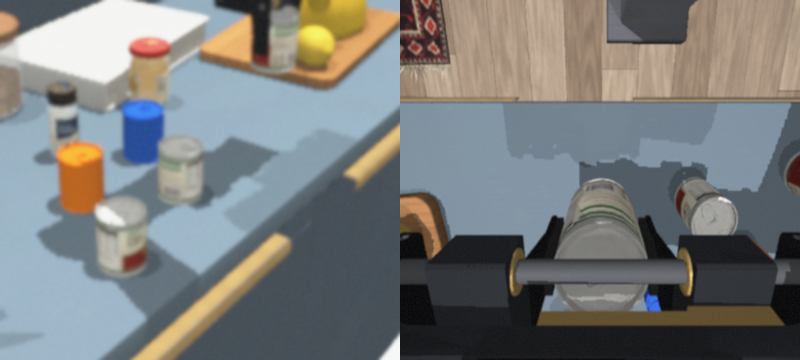

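The scene view shows the held tin upright in the air at about (275,40) in the crop. The other two tins stand untouched at (120,235) and (180,170). The bottom of the held tin is about 14 cm up, with no slip, so I'm handing in.

```bash
python3 -c "
from station import *
print(finish_job())"
```

```text
the job is handed in; nothing more can be done
None
```

The job is handed in with the right-hand tin held upright about 14 cm up: the first one hefted, it weighed about 6.5–7 N (a light tin is at most 2.6 N), so the other two were left untouched; no verdict was returned.

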